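Slide a glass blank along the batten into the nailed corner

TASK

On the lay-up board, use your fingertips to push the rectangular glass blank across until its long edge lies flat against the long batten, then slide it along that batten, keeping it against the batten all the way, into the corner pocket that has the short nailed-down lead strip, until it sits snug against both the long batten and the end batten. Only touch and slide the blank, never lift or tip it, leave everything else where it is, and finish with the fingers clear of everything.

Things in the scene. Friction and masses are not known exactly. Their poses are not given: they have to be found in the camera images.
- layup: fixed plywood lay-up board with paper pattern, 220 (x) by 440 (y) mm, top 9 mm above the bench; origin under its centre. Wooden battens 20 mm wide rise 15 mm above its top: the long one (rail) along y on the +x side, inner face at x = +70 mm; a short one at each end, x from -50 to +70 mm, inner faces at y = +200 and -200 mm. The -x side is open. Yaw varies.
- blank_center (a point): centre of the loose rectangular amber glass blank (half-way up), which lies flat on the lay-up board, away from the battens and between the ends; axes as blank
- blank: the same glass blank, 46 (x) by 70 (y) by 10 mm thick, about 80 g; origin under its centre. Starts turned up to 0.35 rad from the board's axes. Seated: its y along the rail, centre at board x = +47 mm, y = +165 or -165 mm (the strip's end). Fingertips pressed on its top (10 to 20 N) drag it by friction; its edges can be pushed too.
- strip: fixed lead strip, 10 (x) by 50 (y) by 7 mm high, two nails 14 mm high on its -x side; origin under its centre, axes as the board's. Inner wall of the pocket, 50 mm from the rail, at board x = +15 mm, y = +165 or -165 mm (the end varies). Seated, the blank's centre is 32 mm in the strip's +x and level with it in y.
- block: loose wooden block 28 x 45 x 22 mm (origin under its centre), lying on the board in the corner at the end without the strip; leave alone
- penta: loose five-sided amber glass piece, about 48 mm across, 10 mm thick (origin under its centre), on the open side of the board near one end; leave alone
- hexa: loose six-sided amber glass piece, about 60 mm across, 10 mm thick, on the bench on the robot's side of the board; leave alone
- hammer: hammer about 260 mm long lying on the bench beyond the rail; leave alone
- knife: lead knife with wooden handle, 190 mm long, up to 66 mm wide and 19 mm high, on the bench on the robot's side of the board; leave alone
- marker: marker pen, 135 mm long, 14 mm thick, on the bench on the robot's side of the board; leave alone
- offcut: wooden batten offcut 30 x 130 x 18 mm on the bench beyond the rail; leave alone
Mind the look-alikes: they are no part of the job. Leave any grey look-alike of the blank alone.

How it is judged:
On the way, in this order (a step that is already met when the one before it is completed fails the run):
1. the blank's long edge lies against the long batten, still short of the pocket (x of blank_center in the frame of layup between 0.043 and 0.051 m and angle between the y axis of blank and the y axis of layup, either way round below 0.06 rad and angle between blank's own z axis and vertical below 0.08 rad and height (world z) of blank_center below 0.018 m and horizontal distance between blank_center and strip above 0.075 m), for 0.2 s.
2. the blank is home in the corner pocket (x of blank_center in the frame of layup between 0.043 and 0.051 m and angle between the y axis of blank and the y axis of layup, either way round below 0.06 rad and y of blank_center in the frame of strip between -0.0045 and 0.0045 m and angle between blank's own z axis and vertical below 0.08 rad and height (world z) of blank_center below 0.018 m), for 0.2 s.
At the end, for the whole second after the job is handed in: The blank lies flat on the board at rest in the pocket: long edge within 4 mm of touching the long batten and parallel to it within 0.06 rad, end edge within 4.5 mm of touching the end batten, beside the lead strip (all of step 2 and linear speed of blank below 0.01 m/s).
It fails at once if the blank is lifted or tipped (more than 12 mm up or 0.35 rad) (height (world z) of blank_center above 0.026 m or angle between blank's own z axis and vertical above 0.35 rad).
It fails at once if the blank comes within 80 mm of the strip's middle while more than 10 mm off the rail or askew by more than 0.2 rad (horizontal distance between blank_center and strip below 0.08 m and (x of blank_center in the frame of layup below 0.037 m or angle between the y axis of blank and the y axis of layup, either way round above 0.2 rad)).
It fails at once if another loose thing (glass offcut, block, tool, pen, wood) is moved more than 12 mm (distance of any of penta, block, hexa, hammer, knife, marker, offcut from where it was at the start of the episode above 0.012 m).
It also fails if it takes over 48 s, if anything falls off the work surface, if the arm or the gripper's body presses on something with over 40 N, if the wrist force passes 120 N, or if a joint passes its speed limit or range.

ROBOT

A 6-joint arm with a two-finger parallel gripper is mounted at the origin on the work surface. World frame = base frame: x ahead of the robot, y to its left, z up, the work surface at z = 0. Lengths are in m, angles in rad, forces in N, time in s.
With the tool pointing down it reaches from about 0.35 to 0.875 m from the base axis. Payload 15.5 kg.
Tool frame: the origin (TCP) lies on the centre line of the jaws, within the pads' length; the fingertips stand 22 mm ahead of it and the grasp point (between the pads) lies 3 mm ahead of it (nose_length is the distance from the TCP to the fingertips, in m); z points along the fingers, y is the line along which they close (so a half turn about z gives the same grasp; the last joint's range is limited). The gripper opens to 85 mm and grips with 20 to 120 N. Pads are 22 mm wide; open, the fingers measure 114 mm over their backs; the gripper's body (76 mm by 85 mm) begins 54 mm behind the grasp point. The pads swing forward as they close: fully open they stand 13 mm farther back than shut.
Start: joints at [1.014, 0.494, 1.345, -0, 1.302, -0.096], TCP at [0.278, 0.56, 0.253] pointing down, gripper open.
Joint ranges: [-2.91, 2.91], [-0.82, 2.16], [0.22, 2.67], [-1.22, 4.37], [0.12, 2.79], [-3.08, 3.08]. Speed limits (rad/s): [1.89, 1.89, 2.57, 3.01, 3.01, 3.01].

INTERFACE

Orientations are given as [roll, pitch, yaw] about the fixed x, y, z axes, in that order (R = Rz(yaw) Ry(pitch) Rx(roll)).
In Python, from station import state, camera, finish_job, nose_length gives the robot as it stands. The module is installed in compiled form; this text tells all that it offers.
- The arm moves only by the tool move_arm, never from a script. Its arguments are lists of equal length, an entry for each row: "translation": the shift along the tool's x, y, z in mm, a list of three; "angular": the turn, a rotation vector about the tool's x, y, z in rad, a list of three. A call has 1 to 5 rows; each row is the pose to reach, as a shift and turn from the pose commanded when the call began, along the tool's axes at that moment; what a row does not reach only later rows make up. A row lasts 1/12 s, in which the tool goes at most 41.7 mm and 7.16 degrees, less where a joint would pass 70% of its speed; a pose out of reach is approached as far as the arm can. A call with a gripper value outside its range is refused whole. "claw" is the finger opening in mm, from 0 to 85.4, set as the call begins (left out, the last holds). The fingers move at their own pace and stop on an object; "newtons" is the grip in N (left out, the last holds). Time passes only in rows, so rows that repeat a pose let the fingers close. It gives the time, the measured TCP pose, the force, the opening and the grip force at its end, in the units of the state.
- state(): the state, without advancing time (a new reading comes with each control period).
- camera(name): name is "scene" or "top" or "wrist"; returns a dict with "pixels" (400x640x3 uint8, blue, green, red), "fx", "fy", "cx", "cy" (pixels), "eye" and "orientation" of the camera in the world. Camera axes: x right, y down, z forward; pixel columns grow to the right and rows downward; lengths in m; the calibration is good to about 2 mm. A picture is of the moment at which its call begins. There is no depth.
- finish_job(): hands the job in; it is judged then, once.
The state is a dict: "clock": time; "joint_positions": joint angles; "joint_velocities": joint speeds; "joint_efforts": joint torques, N m; "tcp_pos": TCP position; "orientation": TCP orientation; "ft_force": force on the tool from outside, world axes, zero at the start; "ft_torque": the same for the moment, N m; "grip_width": opening from 0.0 (shut) to 1.0 (fully open); "gripper_force": force on a finger pad.
Only numpy, scipy, OpenCV 4.12 (cv2) and the standard library are available. Lean on these libraries where they do the work, as an engineer would, in place of code of your own. Each camera call takes 0.05 s, during which the arm holds its last target. There are 200 camera calls.

## Working session

There is one attempt and no reset: what is moved stays moved. The work goes in short steps, Python scripts to look and compute and a tool call to move; the robot and the scene stay as the last step left them, time stands still between calls to the robot, and variables do not carry over. Pictures are saved under pics/ and viewed, at most 10 in all, crops included, and the job is handed in when it is done.

Besides the shell and the picture viewer there is one more tool, called after "Call:" in YAML: its name, and indented under it one key for each argument. move_arm: Moves the arm, as the interface text tells. Its arguments: {"type":"object","properties":{"translation":{"type":"array"},"angular":{"type":"array"},"claw":{"type":"number"},"newtons":{"type":"number"}},"required":["translation","angular"]}

```bash
mkdir -p pics
cat > h.py <<'E'
import numpy as np, cv2
from station import state, camera, finish_job, nose_length
from scipy.spatial.transform import Rotation as Ro
def rot(o):
    o=np.array(o,float)
    if o.shape==(3,3): return o
    return Ro.from_euler('xyz',o).as_matrix() if o.size==3 else Ro.from_quat(o).as_matrix()
def ray(c,px,z):
    px=np.atleast_2d(np.array(px,float))
    d=np.c_[(px[:,0]-c['cx'])/c['fx'],(px[:,1]-c['cy'])/c['fy'],np.ones(len(px))]@rot(c['orientation']).T
    e=np.array(c['eye']); return e+d*((z-e[2])/d[:,2])[:,None]
def proj(c,p):
    q=(np.atleast_2d(p)-np.array(c['eye']))@rot(c['orientation'])
    return np.c_[q[:,0]/q[:,2]*c['fx']+c['cx'],q[:,1]/q[:,2]*c['fy']+c['cy']]
E
python3 - <<'E'
from h import *
s=state();print(s, nose_length)
for n in ('top','scene'):
    c=camera(n);cv2.imwrite(f'pics/{n}0.png',c['pixels']);print(n,{k:c[k] for k in c if k!='pixels'})
E
```

```text
{'clock': 0.0, 'joint_positions': array([ 1.01352558e+00,  4.94188473e-01,  1.34611624e+00,  1.46812329e-05,
        1.30248564e+00, -9.54612612e-02]), 'joint_velocities': array([ 1.13841086e-03,  2.07853962e-04, -6.94513228e-04, -6.54789603e-04,
       -2.51854090e-04,  1.17217496e-05]), 'joint_efforts': array([-2.51573787e-03, -8.82150149e+01, -3.83857012e+01, -1.65384567e-04,
        1.04305477e-02,  5.88115540e-05]), 'tcp_pos': array([0.27828173, 0.55927085, 0.25270199]), 'orientation': array([-3.14040176e+00, -1.28247218e-04,  2.67977919e+00]), 'ft_force': array([-0.07450299, -0.16414464,  0.12442474]), 'ft_torque': array([-0.07726757, -0.02482752, -0.00929277]), 'gripper_force': 0.0, 'grip_width': 1.0012050778225159} 0.022
top {'fx': 412.36422816225206, 'fy': 412.36422816225206, 'cx': 321.07919039665484, 'cy': 199.74175564848997, 'eye': array([0.44827815, 0.02510019, 0.8440748 ]), 'orientation': array([-3.04401539, -0.00364945, -1.54105871])}
scene {'fx': 419.0643641441742, 'fy': 419.0643641441742, 'cx': 329.2188625943588, 'cy': 199.64014199610185, 'eye': array([1.07206549, 0.0924777 , 0.63153006]), 'orientation': array([-2.42522668,  0.00348836,  1.68680199])}
```

View pics/top0.png

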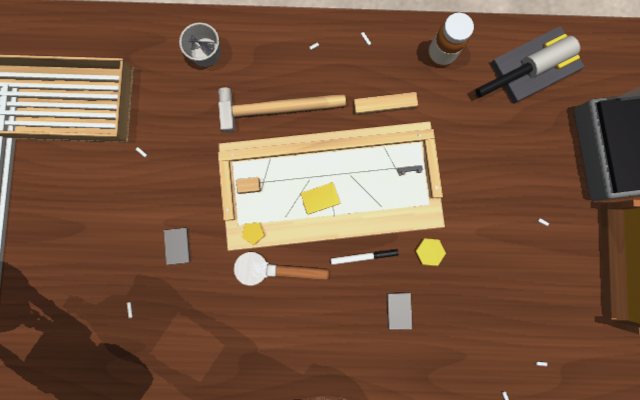

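View pics/scene0.png

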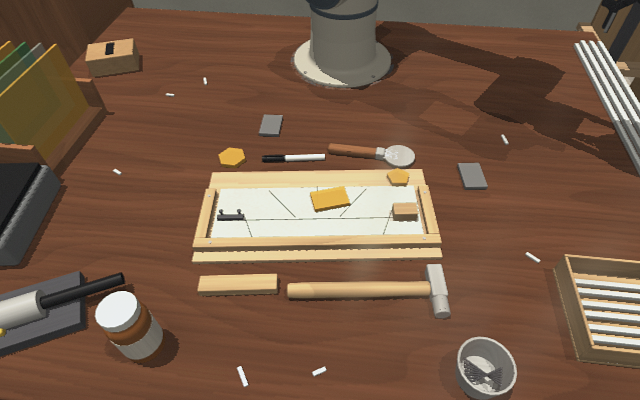

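Top view: the blank is the amber rectangle at (321,198). Look-alikes are penta (253,233), hexa (431,252) and the grey rectangles (176,246) and (400,311). The strip is at (408,170), at the -y end; the block is at (248,185). The rail is on the far (+x) side. I'll check this in a close crop.

Run:
```python
from h import *
c=camera('top');im=c['pixels']
cv2.imwrite('pics/crop.png',cv2.resize(im[115:260,210:450],None,fx=3.3,fy=3.3,interpolation=cv2.INTER_CUBIC))
hsv=cv2.cvtColor(im,cv2.COLOR_BGR2HSV)
for px in [(321,198),(300,240),(300,145),(248,185),(350,190),(253,233)]: print(px,hsv[px[1],px[0]])
m=cv2.inRange(hsv,(18,170,120),(32,255,255))
cs,_=cv2.findContours(m,0,cv2.CHAIN_APPROX_NONE)
for k in cs:
    a=cv2.contourArea(k)
    if a>150:
        r=cv2.minAreaRect(k); print('amber',a,r, np.round(ray(c,[r[0]],.019),4))
        if abs(r[0][0]-321)<15:
            w=(ray(c,k[:,0],.019)[:,:2]*1000).astype(np.float32); print('blank mm',cv2.minAreaRect(w))
# corners guess: board and batten lines
P=lambda px,z:np.round(ray(c,px,z)[:,:2]*1000,1).tolist()
wm=cv2.inRange(hsv,(0,0,170),(180,45,255)); wm[:,:225]=0;wm[:,440:]=0;wm[:125]=0;wm[232:]=0
k=max(cv2.findContours(cv2.morphologyEx(wm,cv2.MORPH_CLOSE,np.ones((5,5))),0,cv2.CHAIN_APPROX_NONE)[0],key=cv2.contourArea)
print('paper',cv2.minAreaRect((ray(c,k[:,0],.009)[:,:2]*1000).astype(np.float32)),cv2.minAreaRect(k))
wm=cv2.inRange(hsv,(0,0,0),(180,255,90))[155:185,385:430]
print('strip dark',[ (cv2.contourArea(q),cv2.minAreaRect(q)) for q in cv2.findContours(wm,0,2,offset=(385,155))[0]])
```

```text
(321, 198) [ 26 162 228]
(300, 240) [ 20  88 233]
(300, 145) [ 17 110 228]
(248, 185) [ 17 110 227]
(350, 190) [ 49   9 240]
(253, 233) [ 25 172 227]
amber 270.5 ((252.05885314941406, 232.23532104492188), (18.872949600219727, 19.957603454589844), 49.398704528808594) [[0.4599 0.1601 0.019 ]]
paper ((565.0094604492188, 7.01934814453125), (131.04127502441406, 390.9872741699219), 7.8542914390563965) ((329.8953552246094, 183.1898193359375), (63.77783203125, 192.3633270263672), 83.8844985961914)
strip dark [(0.0, ((429.0, 178.5), (3.0, 0.0), -90.0)), (0.0, ((405.5, 171.0), (1.0, 0.0), 180.0)), (1.0, ((399.8000183105469, 172.39999389648438), (1.8973664045333862, 3.1622774600982666), 71.56504821777344)), (0.0, ((428.0, 171.5), (3.0, 0.0), -90.0)), (0.0, ((413.0, 170.0), (2.0, 0.0), 180.0)), (2.0, ((417.75006103515625, 170.25001525878906), (2.8284268379211426, 2.1213202476501465), 45.0)), (0.0, ((398.0, 169.0), (0.0, 0.0), 0.0)), (0.0, ((427.0, 163.5), (3.0, 0.0), -90.0)), (0.0, ((426.0, 156.5), (3.0, 0.0), -90.0))]
```

View pics/crop.png

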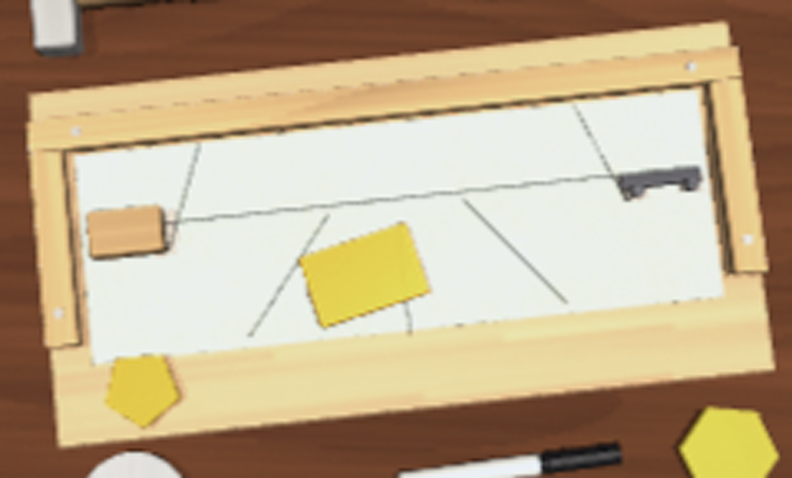

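The crop confirms the amber rectangle as the blank, around pixel (321,198). The strip with its nails is in the -y corner, with the rail's inner face as a dark line above it. Next I'll fit the lines.

```bash
cat > m.py <<'E'
from h import *
def blank(c,z=.019,hint=None):
    hsv=cv2.cvtColor(c['pixels'],cv2.COLOR_BGR2HSV)
    m=cv2.morphologyEx(cv2.inRange(hsv,(21,135,100),(33,255,255)),cv2.MORPH_OPEN,np.ones((3,3)))
    out=[]
    for k in cv2.findContours(m,0,cv2.CHAIN_APPROX_NONE)[0]:
        if cv2.contourArea(k)<200: continue
        r=cv2.minAreaRect((ray(c,k[:,0],z)[:,:2]*1000).astype(np.float32))
        out.append((np.round(r[0],1),np.round(r[1],1),round(r[2],1),np.round(k[:,0].mean(0))))
    return out
E
python3 - <<'E'
from m import *
c=camera('top');im=c['pixels']
for b in blank(c): print(b)
g=cv2.cvtColor(im,cv2.COLOR_BGR2GRAY).astype(float); S=cv2.cvtColor(im,cv2.COLOR_BGR2HSV)[...,1].astype(float)
def cross(p0,p1,nm,L=9,n=60):
    # p0->p1 approx line of dark seam; sample normals, find darkest px
    p0,p1=np.array(p0,float),np.array(p1,float);t=(p1-p0)/np.linalg.norm(p1-p0);nn=np.array([t[1],-t[0]])
    pts=[];o=np.arange(-L,L+.1,.25)
    top=[];bot=[]
    for f in np.linspace(.06,.94,n):
        q=p0+f*(p1-p0)+o[:,None]*nn
        v=cv2.remap(g.astype(np.float32),q[:,0].astype(np.float32),q[:,1].astype(np.float32),1)[:,0]
        i=int(np.argmin(np.where(abs(o)<4,v,999)));d=np.gradient(v)
        a=max(i-12,0);b=min(i+13,len(o))
        bot.append(q[a+int(np.argmin(d[a:i+1]))]);top.append(q[i+int(np.argmax(d[i:b]))])
    for lab,P,z in(('base',bot,.009),('top',top,.024)):
        w=(ray(c,P,z)[:,:2]*1000).astype(np.float32)
        vx,vy,x,y=cv2.fitLine(w,cv2.DIST_HUBER,0,.01,.01).ravel()
        n=np.array([-vy,vx]);r=(w-[x,y])@n
        print(nm,lab,'dir deg',round(np.degrees(np.arctan2(vy,vx)),2),'pt',x,y,'rms',r.std().round(2))
C=lambda x,y:(210+x/3.3,115+y/3.3)
cross(C(68,148),C(705,82),'rail'); cross(C(707,82),C(729,272),'end-'); cross(C(78,345),C(70,150),'end+')
print('corners',ray(c,[C(705,82),C(68,150)],.02))
print('strip',ray(c,[C(660,177)],.016))
E
```

```text
(array([ 431.9, -196. ]), array([58.1, 52.6]), 86.5, array([430., 252.]))
(array([458.4, 159.1]), array([39.7, 41.8]), 1.7, array([252., 232.]))
(array([532.1,  27.2]), array([44.1, 67.5]), 20.3, array([319., 198.]))
rail base dir deg -82.12 pt 631.53705 13.997959 rms 0.63
rail top dir deg -82.18 pt 634.61346 -4.4584594 rms 0.51
end- base dir deg 6.94 pt 595.9229 -187.8896 rms 0.94
end- top dir deg 7.83 pt 602.93176 -189.22089 rms 0.43
end+ base dir deg 8.09 pt 548.0291 206.8031 rms 0.83
end+ top dir deg 7.78 pt 542.3114 205.83424 rms 0.5
corners [[ 0.65793279 -0.18086227  0.02      ]
 [ 0.60339702  0.21001756  0.02      ]]
strip [[ 0.59838847 -0.15443578  0.016     ]]
```

```bash
cat > plan.py <<'E'
import sys
from h import *
# board frame: mm
A=np.radians(7.83); ex=np.array([np.cos(A),np.sin(A)]); ey=np.array([-np.sin(A),np.cos(A)]); U0,V0=557.8,-69.6
def b2w(u,v): return (u+U0)*ex+(v+V0)*ey
def w2b(p): p=np.array(p); return np.array([p@ex-U0,p@ey-V0])
def show():
    s=state();p=s['tcp_pos']*1000
    print('t',round(s['clock'],2),'board uv',w2b(p[:2]).round(1),'z',p[2].round(1),'yaw',np.degrees(s['orientation']).round(1)[2],'F',s['ft_force'].round(1),'grip',round(s['grip_width'],3))
    return s
if __name__=='__main__':
    u,v,z,yaw=map(float,sys.argv[1:5]) # yaw world deg of tool
    s=show();R=rot(s['orientation']);g=np.r_[b2w(u,v),z]
    Rg=Ro.from_euler('xyz',[np.pi,0,np.radians(yaw)]).as_matrix()
    print('goal',g.round(1),'shift',(R.T@(g-s['tcp_pos']*1000)).round(1),'rotvec',Ro.from_matrix(R.T@Rg).as_rotvec().round(3),'reach',np.hypot(*g[:2]).round(0))
E
python3 plan.py -26.9 24 110 200.3
```

```text
t 0.2 board uv [-205.8  585.8] z 252.9 yaw 153.5 F [ 0.7 -0.6 -1. ] grip 1.0
goal [532.2  27.2 110. ] shift [-464.4 -363.3  143.2] rotvec [-0.001 -0.    -0.816] reach 533.0
```

Call:
move_arm:
  translation:
    - [-464, -363, 140]
    - [-464, -363, 140]
    - [-464, -363, 140]
    - [-464, -363, 140]
    - [-464, -363, 140]
  angular:
    - [0, 0, -0.816]
    - [0, 0, -0.816]
    - [0, 0, -0.816]
    - [0, 0, -0.816]
    - [0, 0, -0.816]
  claw: 25
  newtons: 20

```text
clock: 0.62
tcp_pos: [0.3601, 0.3887, 0.2083]
orientation: [-3.142, -0.0, -3.019]
ft_force: [1.0, 0.7, 0.5]
grip_width: 0.306
gripper_force: 0.0
```

```bash
python3 plan.py -26.9 24 110 200.3
```

```text
t 0.62 board uv [-148.1  405.7] z 208.3 yaw -173.0 F [1.  0.7 0.5] grip 0.306
goal [532.2  27.2 110. ] shift [-126.7 -379.9   98.3] rotvec [-0.    -0.    -0.232] reach 533.0
```

Call:
move_arm:
  translation:
    - [-127, -380, 98]
    - [-127, -380, 98]
    - [-127, -380, 98]
    - [-127, -380, 98]
    - [-127, -380, 98]
  angular:
    - [0, 0, -0.232]
    - [0, 0, -0.232]
    - [0, 0, -0.232]
    - [0, 0, -0.232]
    - [0, 0, -0.232]

```text
clock: 1.03
tcp_pos: [0.4422, 0.2147, 0.1613]
orientation: [-3.142, 0.0, -2.793]
ft_force: [1.5, 0.5, 0.1]
grip_width: 0.293
gripper_force: 0.0
```

```bash
python3 plan.py -26.9 24 110 200.3
```

```text
t 1.03 board uv [-90.5 222.1] z 161.3 yaw -160.0 F [1.5 0.5 0.1] grip 0.293
goal [532.2  27.2 110. ] shift [ -20.4 -207.    51.3] rotvec [-0.     0.    -0.005] reach 533.0
```

Call:
move_arm:
  translation:
    - [-20, -207, 51]
    - [-20, -207, 51]
    - [-20, -207, 51]
    - [-20, -207, 51]
    - [-20, -207, 51]
  angular:
    - [0, 0, 0]
    - [0, 0, 0]
    - [0, 0, 0]
    - [0, 0, 0]
    - [0, 0, 0]

```text
clock: 1.45
tcp_pos: [0.5293, 0.0317, 0.1115]
orientation: [-3.142, 0.0, -2.793]
ft_force: [0.9, 0.8, 0.7]
grip_width: 0.294
gripper_force: 0.0
```

Call:
move_arm:
  translation:
    - [0, -10, 2]
  angular:
    - [0, 0, 0]

```text
clock: 1.53
tcp_pos: [0.5344, 0.0197, 0.1087]
orientation: [-3.141, 0.0, -2.796]
ft_force: [0.5, -0.5, -0.4]
grip_width: 0.295
gripper_force: 0.0
```

```bash
python3 plan.py -26.9 24 110 200.3
python3 - <<'E'
from m import *
c=camera('wrist');cv2.imwrite('pics/w1.png',c['pixels'])
print(c['eye'],c['orientation'],c['fx'])
for b in blank(c): print(b)
E
```

```text
t 1.53 board uv [-25.7  16.3] z 108.7 yaw -160.2 F [ 0.5 -0.5 -0.4] grip 0.295
goal [532.2  27.2 110. ] shift [-0.4  7.7 -1.3] rotvec [-0.001  0.    -0.009] reach 533.0
[ 0.46313395 -0.0058954   0.22958009] [2.83576282e+00 1.40643862e-03 1.91593954e+00] 289.96104438319014
(array([534.5,  27.3]), array([45.3, 68.8]), 19.8, array([327., 210.]))
(array([459.6, 159.1]), array([42.8, 46.1]), 6.2, array([525., 180.]))
```

View pics/w1.png

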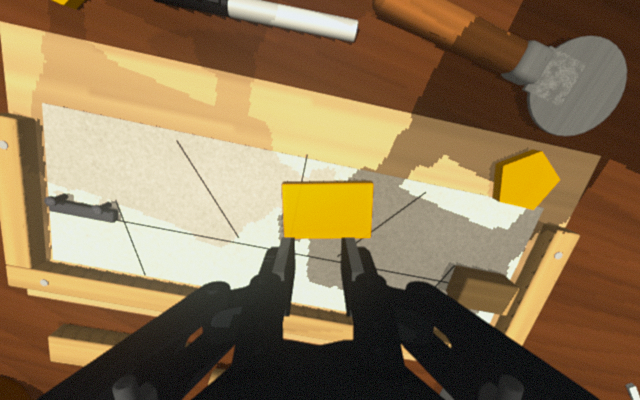

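Wrist view: the blank is the amber rectangle at (327,210), between the fingertips' sides. This agrees with the top camera to within 2 mm. I'll centre over it and descend.

Call:
move_arm:
  translation:
    - [0, 7.5, 20]
    - [0, 7.5, 58]
    - [0, 7.5, 62]
    - [0, 7.5, 62]
    - [0, 7.5, 62]
  angular:
    - [0, 0, 0]
    - [0, 0, 0]
    - [0, 0, 0]
    - [0, 0, 0]
    - [0, 0, 0]

```text
clock: 2.0
tcp_pos: [0.5296, 0.0318, 0.0488]
orientation: [3.141, -0.0, -2.793]
ft_force: [0.5, -0.2, 0.3]
grip_width: 0.296
gripper_force: 0.0
```

Call:
move_arm:
  translation:
    - [0, 0, 1]
    - [0, 0, 2]
    - [0, 0, 3]
    - [0, 0, 3.5]
    - [0, 0, 4]
  angular:
    - [0, 0, 0]
    - [0, 0, 0]
    - [0, 0, 0]
    - [0, 0, 0]
    - [0, 0, 0]

```text
clock: 2.42
tcp_pos: [0.5298, 0.0314, 0.0444]
orientation: [-3.141, 0.001, -2.793]
ft_force: [-1.2, -0.0, 0.1]
grip_width: 0.29
gripper_force: 0.0
```

```bash
python3 plan.py -25.6 23.8 42 200
```

```text
t 2.42 board uv [-28.7  28.5] z 44.4 yaw -160.0 F [-1.2 -0.   0.1] grip 0.29
goal [533.5  27.1  42. ] shift [-2.  -5.3  2.4] rotvec [-0.     0.001 -0.001] reach 534.0
```

Call:
move_arm:
  translation:
    - [-2, -5, 1]
    - [-2, -5, 2]
    - [-2, -5, 3]
    - [-2, -5, 3.5]
    - [-2, -5, 4]
  angular:
    - [0, 0, 0]
    - [0, 0, 0]
    - [0, 0, 0]
    - [0, 0, 0]
    - [0, 0, 0]

```text
clock: 2.83
tcp_pos: [0.5336, 0.0271, 0.0408]
orientation: [-3.141, 0.001, -2.793]
ft_force: [-6.0, -3.3, 33.4]
grip_width: 0.298
gripper_force: 17.1
```

Call:
move_arm:
  translation:
    - [0, 0, -0.3]
    - [0, 0, -0.3]
  angular:
    - [0, 0, 0]
    - [0, 0, 0]

```text
clock: 3.0
tcp_pos: [0.5336, 0.0272, 0.0409]
orientation: [-3.141, 0.001, -2.793]
ft_force: [-2.0, -2.6, 15.3]
grip_width: 0.295
gripper_force: 7.8
```

Call:
move_arm:
  translation:
    - [-3, -0.6, 0]
    - [-8, -1.7, 0]
    - [-14, -3, 0]
    - [-21, -4.5, 0]
    - [-28, -6, 0]
  angular:
    - [0, 0, 0.04]
    - [0, 0, 0.08]
    - [0, 0, 0.13]
    - [0, 0, 0.17]
    - [0, 0, 0.212]

```text
clock: 3.42
tcp_pos: [0.5614, 0.0313, 0.0409]
orientation: [-3.142, -0.0, -3.007]
ft_force: [-4.4, -0.8, 18.0]
grip_width: 0.288
gripper_force: 8.6
```

```bash
cat > look.py <<'E'
from m import *
from plan import *
show()
for n in ('wrist','top'):
    c=camera(n)
    for b in blank(c):
        q=w2b(b[0])
        if b[1].max()>20 and -50<q[0]<70 and abs(q[1])<205: print(n,'uv',q.round(1),b[1],'ang',b[2]-7.83)
cv2.imwrite('pics/last.png',c['pixels'][100:280,200:460])
E
python3 look.py; python3 plan.py 44 23.8 40.9 187.83
```

```text
t 3.42 board uv [ 2.7 24.1] z 40.9 yaw -172.3 F [-4.4 -0.8 18. ] grip 0.288
wrist uv [ 3.3 24.1] [45.6 69. ] ang 0.3699999999999992
t 3.52 board uv [ 4.3 24. ] z 40.9 yaw -172.3 F [ 2.5 -0.1 12.2] grip 0.292
goal [602.4  36.6  40.9] shift [-39.7  -0.1   0.1] rotvec [-0.     0.002 -0.002] reach 604.0
```

Call:
move_arm:
  translation:
    - [-7, 0, 0]
    - [-15, 0, 0]
    - [-23, 0, 0]
    - [-30, 0, 0]
    - [-36, 0, 0]
  angular:
    - [0, 0, 0]
    - [0, 0, 0]
    - [0, 0, 0]
    - [0, 0, 0]
    - [0, 0, 0]

```text
clock: 3.93
tcp_pos: [0.5975, 0.0362, 0.0409]
orientation: [-3.142, -0.0, -3.005]
ft_force: [-5.8, -0.2, 16.5]
grip_width: 0.288
gripper_force: 8.4
```

```bash
python3 look.py
```

```text
t 3.93 board uv [39.  24.1] z 40.9 yaw -172.2 F [-5.8 -0.2 16.5] grip 0.288
wrist uv [39.9 24.1] [45.7 69. ] ang 0.5700000000000003
```

Call:
move_arm:
  translation:
    - [-2, 0, 0]
    - [-4, 0, 0]
    - [-6, 0, 0]
    - [-8, 0, 0]
    - [-9, 0, 0]
  angular:
    - [0, 0, 0]
    - [0, 0, 0]
    - [0, 0, 0]
    - [0, 0, 0]
    - [0, 0, 0]

```text
clock: 4.45
tcp_pos: [0.6058, 0.0374, 0.0408]
orientation: [3.142, -0.001, -3.005]
ft_force: [-11.4, -1.3, 21.4]
grip_width: 0.296
gripper_force: 11.0
```

```bash
python3 look.py
```

```text
t 4.45 board uv [47.5 24.1] z 40.8 yaw -172.2 F [-11.4  -1.3  21.4] grip 0.296
wrist uv [48.3 24.2] [46.  69.2] ang 1.17
```

Call:
move_arm:
  translation:
    - [-1, 0, 0]
    - [-2, 0, 0]
    - [-2, 0, 0]
    - [-2, 0, 0]
    - [-2, 0, 0]
  angular:
    - [0, 0, 0]
    - [0, 0, 0]
    - [0, 0, 0]
    - [0, 0, 0]
    - [0, 0, 0]

```text
clock: 4.97
tcp_pos: [0.6074, 0.0376, 0.0409]
orientation: [3.142, -0.001, -3.005]
ft_force: [-7.2, -1.1, 18.5]
grip_width: 0.292
gripper_force: 9.2
```

```bash
python3 look.py
```

```text
t 4.97 board uv [49.1 24.1] z 40.9 yaw -172.2 F [-7.2 -1.1 18.5] grip 0.292
wrist uv [48.5 24.2] [45.5 69. ] ang -0.03000000000000025
```

Call:
move_arm:
  translation:
    - [-0.2, -6, 0]
    - [-0.3, -14, 0]
    - [-0.4, -23, 0]
    - [-0.5, -32, 0]
    - [-0.5, -38, 0]
  angular:
    - [0, 0, 0]
    - [0, 0, 0]
    - [0, 0, 0]
    - [0, 0, 0]
    - [0, 0, 0]

```text
clock: 5.48
tcp_pos: [0.6133, 0.0001, 0.0409]
orientation: [3.141, -0.001, -3.005]
ft_force: [-6.9, 5.7, 17.7]
grip_width: 0.298
gripper_force: 9.1
```

```bash
python3 look.py
```

```text
t 5.48 board uv [ 49.8 -13.9] z 40.9 yaw -172.2 F [-6.9  5.7 17.7] grip 0.298
wrist uv [ 48.3 -13. ] [46. 69.] ang 0.07000000000000028
```

Call:
move_arm:
  translation:
    - [-0.1, -7, 0]
    - [-0.2, -16, 0]
    - [-0.3, -25, 0]
    - [-0.4, -34, 0]
    - [-0.4, -41, 0]
  angular:
    - [0, 0, 0]
    - [0, 0, 0]
    - [0, 0, 0]
    - [0, 0, 0]
    - [0, 0, 0]

```text
clock: 6.0
tcp_pos: [0.6193, -0.0404, 0.0409]
orientation: [3.141, -0.001, -3.005]
ft_force: [-5.7, 7.0, 17.3]
grip_width: 0.294
gripper_force: 8.9
```

```bash
python3 look.py
```

```text
t 6.0 board uv [ 50.2 -54.8] z 40.9 yaw -172.2 F [-5.7  7.  17.3] grip 0.294
wrist uv [ 48.4 -53.5] [45.3 69.1] ang -0.03000000000000025
```

Call:
move_arm:
  translation:
    - [-0.1, -7, 0]
    - [-0.2, -16, 0]
    - [-0.3, -25, 0]
    - [-0.4, -34, 0]
    - [-0.4, -41, 0]
  angular:
    - [0, 0, 0]
    - [0, 0, 0]
    - [0, 0, 0]
    - [0, 0, 0]
    - [0, 0, 0]

```text
clock: 6.52
tcp_pos: [0.6251, -0.0809, 0.0409]
orientation: [3.141, -0.001, -3.005]
ft_force: [-7.2, 6.2, 18.7]
grip_width: 0.292
gripper_force: 9.1
```

```bash
python3 look.py
```

```text
t 6.52 board uv [ 50.5 -95.7] z 40.9 yaw -172.2 F [-7.2  6.2 18.7] grip 0.292
wrist uv [ 48.5 -94.4] [45.9 69. ] ang 0.16999999999999993
```

Call:
move_arm:
  translation:
    - [-0.1, -7, 0]
    - [-0.2, -16, 0]
    - [-0.3, -25, 0]
    - [-0.3, -34, 0]
    - [-0.3, -41, 0]
  angular:
    - [0, 0, 0]
    - [0, 0, 0]
    - [0, 0, 0]
    - [0, 0, 0]
    - [0, 0, 0]

```text
clock: 7.03
tcp_pos: [0.631, -0.1215, 0.0409]
orientation: [3.141, -0.001, -3.005]
ft_force: [-6.2, 6.3, 18.6]
grip_width: 0.294
gripper_force: 9.2
```

```bash
python3 look.py
```

```text
t 7.03 board uv [  50.8 -136.7] z 40.9 yaw -172.2 F [-6.2  6.3 18.6] grip 0.294
wrist uv [  48.3 -135.4] [45.2 69. ] ang -0.03000000000000025
```

Call:
move_arm:
  translation:
    - [-0.1, -6, 0]
    - [-0.1, -12, 0]
    - [-0.2, -18, 0]
    - [-0.2, -23, 0]
    - [-0.2, -26, 0]
  angular:
    - [0, 0, 0]
    - [0, 0, 0]
    - [0, 0, 0]
    - [0, 0, 0]
    - [0, 0, 0]

```text
clock: 7.55
tcp_pos: [0.6348, -0.1472, 0.0409]
orientation: [3.141, -0.001, -3.006]
ft_force: [-6.2, 6.7, 18.3]
grip_width: 0.294
gripper_force: 8.9
```

Call:
move_arm:
  translation:
    - [0, -1, 0]
    - [0, -2, 0]
    - [0, -3, 0]
    - [0, -4, 0]
    - [0, -5, 0]
  angular:
    - [0, 0, 0]
    - [0, 0, 0]
    - [0, 0, 0]
    - [0, 0, 0]
    - [0, 0, 0]

```text
clock: 7.97
tcp_pos: [0.6355, -0.1516, 0.0409]
orientation: [3.141, -0.001, -3.005]
ft_force: [-3.2, 6.8, 14.3]
grip_width: 0.292
gripper_force: 7.5
```

```bash
python3 look.py
```

```text
t 7.97 board uv [  51.1 -167.2] z 40.9 yaw -172.2 F [-3.2  6.8 14.3] grip 0.292
wrist uv [  48.2 -165.6] [46.3 69.6] ang -0.03000000000000025
```

Call:
move_arm:
  translation:
    - [0, -1, 0]
    - [0, -2, 0]
    - [0, -2.5, 0]
    - [0, -2.5, 0]
    - [0, -2.5, 0]
  angular:
    - [0, 0, 0]
    - [0, 0, 0]
    - [0, 0, 0]
    - [0, 0, 0]
    - [0, 0, 0]

```text
clock: 8.48
tcp_pos: [0.6365, -0.1543, 0.0409]
orientation: [3.141, 0.0, -3.005]
ft_force: [-1.3, 5.9, 13.0]
grip_width: 0.293
gripper_force: 6.7
```

```bash
python3 look.py
```

```text
t 8.48 board uv [  51.7 -169.9] z 40.9 yaw -172.2 F [-1.3  5.9 13. ] grip 0.293
wrist uv [  48.2 -165.4] [46.3 69.6] ang -0.03000000000000025
```

Blank stopped at -165.5 while the tips slid on, so it is seated. I'll lift straight up and look again.

Call:
move_arm:
  translation:
    - [0, 0, -1]
    - [0, 0, -5]
    - [0, 0, -30]
    - [0, 0, -70]
    - [0, 0, -110]
  angular:
    - [0, 0, 0]
    - [0, 0, 0]
    - [0, 0, 0]
    - [0, 0, 0]
    - [0, 0, 0]

```text
clock: 9.0
tcp_pos: [0.6354, -0.1545, 0.1506]
orientation: [3.14, -0.003, -3.005]
ft_force: [0.5, -0.5, 0.9]
grip_width: 0.293
gripper_force: 0.0
```

Call:
move_arm:
  translation:
    - [40, 0, -30]
    - [80, 0, -60]
    - [120, 0, -80]
    - [150, 0, -80]
    - [150, 0, -80]
  angular:
    - [0, 0, 0]
    - [0, 0, 0]
    - [0, 0, 0]
    - [0, 0, 0]
    - [0, 0, 0]

```text
clock: 9.42
tcp_pos: [0.4828, -0.1752, 0.232]
orientation: [-3.141, -0.001, -3.006]
ft_force: [1.8, -0.3, -0.1]
grip_width: 0.294
gripper_force: 0.0
```

```bash
python3 look.py
python3 - <<'E'
from h import *
c=camera('scene');cv2.imwrite('pics/s2.png',c['pixels'])
c=camera('wrist');cv2.imwrite('pics/w2.png',c['pixels'])
E
```

```text
t 9.42 board uv [-103.3 -169.7] z 232.0 yaw -172.2 F [ 1.8 -0.3 -0.1] grip 0.294
wrist uv [  48.5 -167.7] [46.3 67. ] ang -0.03000000000000025
top uv [  46.4 -165.2] [46.5 70.4] ang 0.3699999999999992
```

View pics/w2.png

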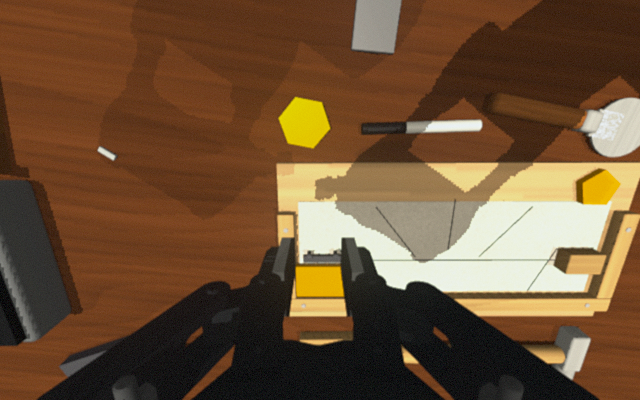

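The wrist view shows the blank at (320,281), in the pocket against the rail and the end batten beside the strip. Nothing else has moved. The top camera puts it at (46.4, -165.2), against a target of (47, -165).

```bash
python3 -c "
from station import finish_job; print(finish_job())"
```

```text
the job is handed in; nothing more can be done
None
```

The blank is seated in the strip-end pocket, measured at board (46.4, -165.2) mm against a target of (47, -165) and parallel to the rail within 0.4°. The fingers are clear, nothing else looked disturbed in the last view, and I handed the job in at about 9.5 s; the hand-in returned no verdict.

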